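# Painted panel from the slanted drying rack onto the table easel

## Robot

A 6-joint arm with a two-finger parallel gripper is mounted at the origin on the work surface. World frame = base frame: x ahead of the robot, y to its left, z up, the work surface at z = 0. Lengths are in mm, angles in rad, forces in N, time in s.
With the tool pointing down it reaches from about 300 to 950 mm from the base axis. Payload 3.1 kg.
Tool frame: the origin (TCP) lies on the centre line of the jaws, within the pads' length; the fingertips stand ctrl.tcp_to_tips ahead of it and the grasp point (between the pads) lies 6 mm ahead of it (ctrl.tcp_to_tips is the distance from the TCP to the fingertips, in mm); z points along the fingers, y is the line along which they close (so a half turn about z gives the same grasp; the last joint's range is limited). The gripper opens to 85 mm and grips with 20 to 120 N. Pads are 22 mm wide; open, the fingers measure 114 mm over their backs; the gripper's body (76 mm by 85 mm) begins 54 mm behind the grasp point. The pads swing forward as they close: fully open they stand 13 mm farther back than shut.
Start: joints at [1.1, 0.308, 1.634, -0, 1.2, -0.07], TCP at [243.873, 575.464, 232.272] pointing down, gripper open.
Joint ranges: [-3.06, 3.06], [-0.79, 1.96], [0.05, 2.63], [-1.19, 4.34], [0.05, 2.64], [-2.94, 2.94]. Speed limits (rad/s): [2.79, 2.79, 3.14, 3.14, 3.14, 3.14].

## Interface

Orientations are given as a unit quaternion [w, x, y, z].
In Python, from cell import sensors, vision, job_done, ctrl gives the robot as it stands.
- The arm moves only by the tool jog_arm, never from a script. Its arguments are lists of equal length, an entry for each row: "dp": the shift along the tool's x, y, z in cm, a list of three; "turn": the turn, a rotation vector about the tool's x, y, z in rad, a list of three; "gripper": the gripper command: -1 is shut, 1 is fully open, values between are in proportion. A call has 1 to 20 rows; each row is the pose to reach, as a shift and turn from the pose commanded when the call began, along the tool's axes at that moment; what a row does not reach only later rows make up. A row lasts 1/8 s, in which the tool goes at most 62.5 mm and 10.7 degrees, less where a joint would pass 70% of its speed; a pose out of reach is approached as far as the arm can. A call with a gripper value outside its range is refused whole. The fingers move at their own pace and stop on an object; "grip_force" is the grip in N (left out, the last holds). Time passes only in rows, so rows that repeat a pose let the fingers close. It gives the time, the measured TCP pose, the force, the opening and the grip force at its end, in the units of the state.
- sensors.sense(): the state, without advancing time (a new reading comes with each control period).
- vision.read_camera(name): name is "side" or "top" or "wrist"; returns the picture (400x640x3 uint8, red, green, blue); there is no depth.
- vision.camera_info(name): a dict with "fx", "fy", "cx", "cy" (pixels), "k1" (the pictures are not rectified: a ray, as slopes to the right and down, at radius r is drawn at 1 + k1 r^2 times it, then the intrinsics apply), "T" (4x4, takes a point from camera to world coordinates). Camera axes: x right, y down, z forward; pixel columns grow to the right and rows downward; lengths in mm; the calibration is good to about 2 mm. A picture is of the moment at which its call begins: read the wrist's pose just before it. camera_info takes no time and is no camera call; for the wrist camera it gives the pose at the moment of the call.
- job_done(): hands the job in; it is judged then, once.
Trained networks look in the newest picture that a camera, given by its name, has taken for a name from the list of things; names that differ only in an ending like _2 or _b are one class to them, and where a whole thing is asked for, a point or a joint stands for the part that bears it (a point fixed in the world has none). Each returns a list of dicts, best first, with "score" (0 to 1); they miss things now and then, are a little off and sometimes report something else, mostly with a low value. They report only what shows in the picture. A call takes as long as a camera call. They do not tell look-alikes from the thing itself.
- vision.spot_in(camera, name): "point" ([x, y, z] in mm, in world coordinates, good to about 4 mm: the middle of the surface that is visible of it).
- vision.pinpoint(camera, name): "point" ([x, y, z] in mm, in world coordinates, good to about 4 mm: a listed point, or the origin of a listed thing).
The state is a dict: "time_s": time; "q": joint angles; "joint_vel": joint speeds; "joint_efforts": joint torques, N m; "position": TCP position; "tool_rot": TCP orientation; "contact_force": force on the tool from outside, world axes, zero at the start; "torque": the same for the moment, N m; "finger_gap": finger opening in mm; "grip_force": force on a finger pad.
Only numpy, scipy, OpenCV 4.12 (cv2) and the standard library are available. Lean on these libraries where they do the work, as an engineer would, in place of code of your own. Each camera call takes 0.05 s, during which the arm holds its last target. There are 200 camera calls.

## Task

Draw the tall painted panel up out of its slanted slot in the drying rack by its top edge and stand it on the easel's ledge, centred and square, lying back flat against the uprights with its painted side facing out. The paint is fresh and the ledge may be set at any height, so feel the panel gently down onto the ledge before you let it go, and leave the other panels and the jars where they are.

Things in the scene. Friction and masses are not known exactly. Their poses are not given: they have to be found in the camera images.
- tall_panel: The panel to move, tallest of the three in the rack, in any slot: plywood 140 mm wide, 160 high, 8 thick, about 0.15 kg, its +x face painted white with a pinwheel. It leans with its top towards the robot; about 45 mm of it stands above the slot. Origin: middle of the lower end face; x: out of the painted face, y: across its width, z: up along the panel, the way it slides out.
- tall_panel_top (a point): Middle of the tall panel's top end face: 160 mm along its z from its origin.
- tall_panel_picture (a point): Middle of the tall panel's painted face: 4 mm along its x and 80 mm along its z from its origin.
- rack: Fixed wooden drying rack: base board 210 (x) x 170 mm, 15 thick, two side boards at y = +-79 (12 thick, 115 high), inside them battens that make three slots, side by side along x, leaning 28 degrees with their tops towards the robot. Origin: middle of the underside; z up, x across the slots, away from the robot.
- rack_slot (a point): Foot of the rack's middle slot, on top of the base board; the others are 54 mm either side along x. A slot is 13 mm wide and 115 mm long up the slope, its upper end 120 mm above the table. The battens hold only the outer 9 mm of a panel's sides; 122 mm between them is free. Panels lean on the battens on the robot's side, with 3 mm of play a side across their width.
- easel: Fixed wooden table easel, its open side away from the robot: two feet along x (x = -120 to 80 mm, y = +-48), prop legs on the robot's side, the leaning backrest and a ledge clamped across its front. Origin: middle of the underside, z up.
- backrest: The easel's two uprights (y = +-48 mm, 26 wide, 170 long, 70 free between them, cross bars at z = 1-23 and 123-145), leaning 20 degrees, top towards the robot. Origin: midway at their lower ends, on their front plane; x: out of the front, y: across, z: up along them. A panel standing right has its back face at x = 0, its middle at y = 0 and its axes along these.
- ledge_zero (a point): Point on the backrest's front plane, 30 mm along its z. The ledge's top face is clamped 0 to 45 mm above it along the backrest's z; the setting is not reported and must be felt (or seen). The ledge is 180 mm wide and 16 deep from the uprights to a lip 6 thick that rises 6 above it. It is faced with a soft rubber strip that gives 1 mm for each 5 N, 5 mm at most.
- short_panel_a: Shorter panel in another slot of the rack, 140 wide, 132 high, 8 thick, standing 17 mm above the slots; to be left alone. Origin and axes as for tall_panel.
- short_panel_b: Shorter panel in another slot of the rack, 140 wide, 132 high, 8 thick, standing 17 mm above the slots; to be left alone. Origin and axes as for tall_panel.
- brush_jar: Glass jar, 72 mm in diameter, 95 high, with brushes that stand up to about 200 mm; beyond the rack and easel, to be left alone. Origin: middle of the underside.
- paint_jar: Closed paint jar with a steel cap, 62 mm in diameter, 75 high; on the robot's side, between rack and easel; to be left alone. Origin: middle of the underside.
Mind the look-alikes: they are no part of the job. Leave any blue or turquoise look-alike of the tall_panel alone.

How it is judged (in metres and radians):
On the way, in this order (a step that is already met when the one before it is completed fails the run):
1. the tall panel is held and drawn right up out of its slot, clear of the rack (z of tall_panel in the frame of rack above 0.12 m and contact force between tall_panel and rack below 0.2 N and contact force between the fingers and tall_panel above 1 N), for 0.1 s.
2. still held, the tall panel's lower end has come down on the easel's ledge, between the lip and the uprights (x of tall_panel_picture in the frame of backrest between 0.002 and 0.022 m and y of tall_panel in the frame of backrest between -0.02 and 0.02 m and z of tall_panel in the frame of backrest between 0.025 and 0.082 m and angle between the z axis of tall_panel and the z axis of backrest, either way round below 0.2 rad and angle between the x axis of tall_panel and the x axis of backrest, either way round below 0.2 rad and contact force between tall_panel and easel above 0.5 N and contact force between the fingers and tall_panel above 1 N and linear speed of tall_panel below 0.05 m/s), for 0.1 s.
At the end, for the whole second after the job is handed in: The tall panel rests released and still on the easel's ledge, lying back on the uprights (within about 3 mm), painted side out, within 12 mm of the middle and 4 degrees of square; the other panels and the jars stand where they were (x of tall_panel_picture in the frame of backrest between 0.005 and 0.0115 m and y of tall_panel in the frame of backrest between -0.012 and 0.012 m and z of tall_panel in the frame of backrest between 0.025 and 0.082 m and angle between the z axis of tall_panel and the z axis of backrest, either way round below 0.07 rad and angle between the x axis of tall_panel and the x axis of backrest, either way round below 0.07 rad and contact force between tall_panel and easel above 0.4 N and contact force between the fingers and tall_panel below 0.05 N and linear speed of tall_panel below 0.02 m/s and angular speed of tall_panel below 0.1 rad/s and distance of each of short_panel_a, short_panel_b from where it was at the start of the episode below 0.01 m and distance of each of brush_jar, paint_jar from where it was at the start of the episode below 0.02 m); the robot touches nothing.
It fails at once if the tall panel is banged or pressed hard (over 30 N) on the easel (contact force between tall_panel and easel above 30 N).
It fails at once if the tall panel is wrenched against the rack (over 30 N) (contact force between tall_panel and rack above 30 N).
It fails at once if another panel is shifted by more than 10 mm (distance of any of short_panel_a, short_panel_b from where it was at the start of the episode above 0.01 m).
It fails at once if a jar is shifted by more than 20 mm or tipped (distance of any of brush_jar, paint_jar from where it was at the start of the episode above 0.02 m or angle between any of brush_jar, paint_jar's own z axis and vertical above 0.3 rad).
It also fails if it takes over 54 s, if anything falls off the work surface, if the arm or the gripper's body presses on something with over 40 N, if the wrist force passes 120 N, or if a joint passes its speed limit or range.

## Working session

There is one attempt and no reset: what is moved stays moved. The work goes in short steps, Python scripts to look and compute and a tool call to move; the robot and the scene stay as the last step left them, time stands still between calls to the robot, and variables do not carry over. Pictures are saved under pics/ and viewed, at most 11 in all, crops included, and the job is handed in when it is done.

Besides the shell and the picture viewer there is one more tool, called after ">>>" by a JSON object that holds its "fn" and its "kwargs", one argument or row to a line. jog_arm: Moves the arm, as the interface text tells. Its arguments: {"type":"object","properties":{"dp":{"type":"array"},"turn":{"type":"array"},"gripper":{"type":"array"},"grip_force":{"type":"number"}},"required":["dp","turn","gripper"]}

```bash
mkdir -p pics; ls
python3 - <<'E'
from cell import sensors, vision, ctrl
import cv2
s=sensors.sense();print(s, ctrl.tcp_to_tips)
for c in("side","top"):
    im=vision.read_camera(c);cv2.imwrite(f"pics/{c}0.png",im[:,:,::-1])
    i=vision.camera_info(c);print(c,i)
    for n in("tall_panel","tall_panel_top","tall_panel_picture","rack","rack_slot","easel","backrest","ledge_zero","short_panel_a","brush_jar","paint_jar"):
        print(n,[(round(d["score"],2),[round(v) for v in d["point"]]) for d in vision.pinpoint(c,n)[:4]])
E
```

```text
pics
{'time_s': 0.0, 'q': array([ 1.10031959e+00,  3.08984558e-01,  1.63518158e+00,  1.23211327e-05,
        1.19968460e+00, -6.96736575e-02]), 'joint_vel': array([ 0.00124251, -0.00225344, -0.00049529,  0.00098257, -0.00096742,
        0.00016958]), 'joint_efforts': array([-4.89373433e-04, -4.15251803e+01, -2.76666319e+01, -4.33303433e-05,
        9.98658186e-03,  3.83046896e-06]), 'position': array([243.48761515, 574.74165806, 231.06216214]), 'tool_rot': array([-3.06762879e-04,  1.99064917e-01,  9.79985655e-01, -1.08658200e-03]), 'contact_force': array([-0.63889611,  0.15303189, -0.89417396]), 'torque': array([-0.02573807, -0.03971782, -0.01673335]), 'grip_force': 0.0, 'finger_gap': 85.51413249202929} 25.0
side {'fx': 365.2767441169834, 'fy': 365.2767441169834, 'cx': 326.29446939493283, 'cy': 203.11934430316336, 'k1': -0.08619328341097553, 'T': array([[-9.99278962e-01, -3.69925412e-02,  8.55030149e-03,
         4.96290718e+02],
       [-3.30881436e-02,  7.38035511e-01, -6.73950116e-01,
         5.58346618e+02],
       [ 1.86207013e-02, -6.73747086e-01, -7.38727374e-01,
         9.2
[... 1237 characters left out ...]
    [ 0.00000000e+00,  0.00000000e+00,  0.00000000e+00,
         1.00000000e+00]])}
tall_panel [(0.93, [278, -561, 4]), (0.83, [594, -390, 7]), (0.76, [562, -220, 17]), (0.74, [244, -268, 7])]
tall_panel_top [(0.94, [492, -199, 157]), (0.91, [402, -248, 4]), (0.8, [592, -555, 6]), (0.62, [438, -545, 4])]
tall_panel_picture [(0.85, [359, -554, 2]), (0.75, [322, -260, -3]), (0.68, [592, -471, 4]), (0.58, [529, -209, 93])]
rack []
rack_slot []
easel [(0.76, [582, 178, 0])]
backrest [(0.7, [610, 181, 14])]
ledge_zero [(0.67, [597, 178, 45])]
short_panel_a [(0.81, [662, -241, 16]), (0.6, [614, -231, 16])]
brush_jar [(0.67, [794, 26, -2]), (0.45, [531, -210, 89])]
paint_jar [(0.85, [461, -17, 0])]
```

View pics/side0.png

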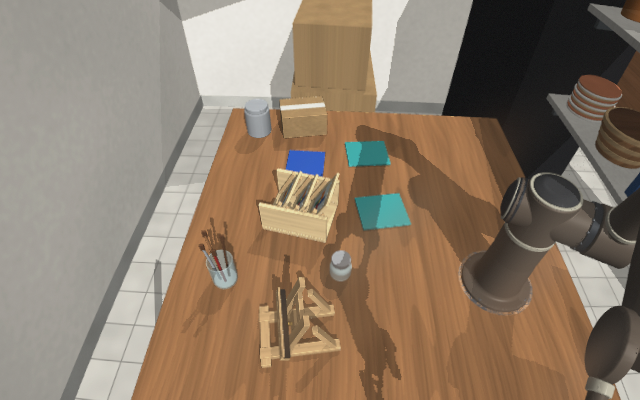

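View pics/top0.png

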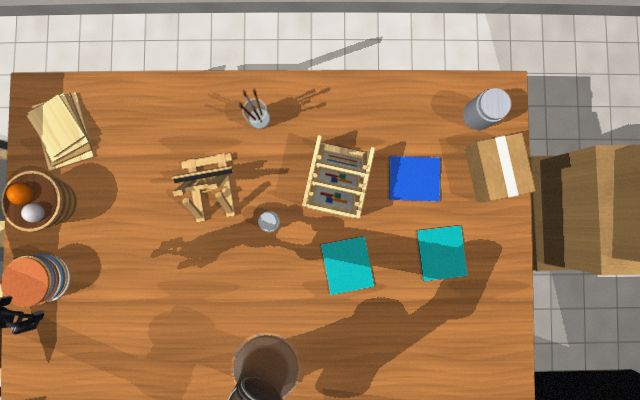

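The side view shows the rack around (300,205), the easel around (295,325) and blue/turquoise decoys flat on the table. In the top view the rack is near (340,178) and the easel near (205,185). The tall panel is in the rack slot nearest the robot. Next I'll crop in to get the yaws and see which side is painted.

Run:
```python
import cv2,numpy as np
im=cv2.imread("pics/top0.png")
a=cv2.resize(im[135:225,295:385],None,fx=6,fy=6,interpolation=cv2.INTER_CUBIC)[:, :400]
a=cv2.resize(im[130:225,300:380],(400,475),interpolation=cv2.INTER_CUBIC)
b=cv2.resize(im[140:235,165:245],(400,475),interpolation=cv2.INTER_CUBIC)
cv2.imwrite("pics/crop.png",np.hstack([b,a]))
```

```text
(no output)
```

View pics/crop.png

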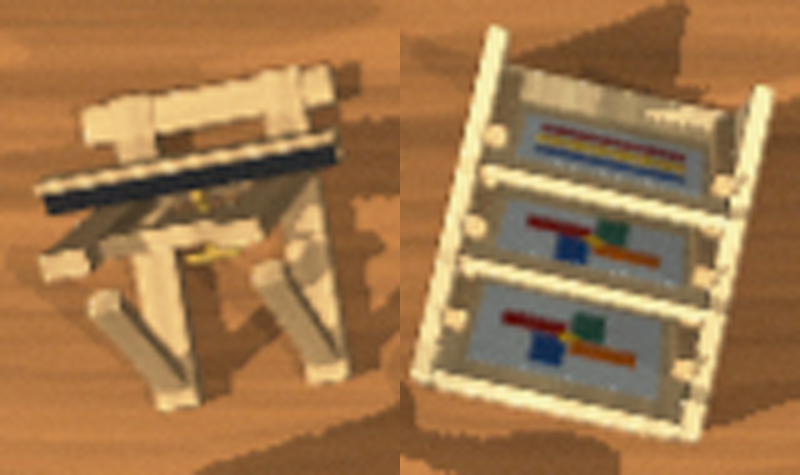

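Left crop: easel, with the ledge strip running (40,200) to (340,150), so yaw is about +9.4°. Right crop: rack, yaw about -12.5°. The painted faces are visible from above, so they face away from the robot. The top bar nearest the robot, (415,375) to (700,435), is the tallest panel.

```bash
cat > h.py <<'E'
import numpy as np, json, os
from scipy.spatial.transform import Rotation as R
from cell import sensors, vision, ctrl
def frame(yaw,lean):   # panel/backrest frame: z leans to -x, x out away from robot
    return R.from_euler('z',yaw,degrees=True)*R.from_euler('y',-lean,degrees=True)
TOOL=R.from_matrix(np.array([[0,1,0],[1,0,0],[0,0,-1]]).T)  # tool x=py, y=px, z=-pz
def tool(F): return F*TOOL
# commanded pose kept by hand
START=(np.array([243.873,575.464,232.272]), R.from_matrix(np.array([[-np.sin(1.17),0,0]]*3)) if 0 else tool(frame(np.degrees(1.17),0)))
def rel(p0,R0,p1,R1):
    return np.round(R0.inv().apply(np.subtract(p1,p0))/10,2).tolist(), np.round((R0.inv()*R1).as_rotvec(),3).tolist()
def after(p0,R0,dp,turn):
    return np.array(p0)+R0.apply(np.array(dp)*10), R0*R.from_rotvec(turn)
E
python3 - <<'E'
from h import *
print(START[1].as_matrix().round(2), R.from_quat(sensors.sense()["tool_rot"],scalar_first=True).as_matrix().round(2))
F=frame(-12.5,28); top=np.array([490.5,-199.5,156.3]); z=F.as_matrix()[:,2];print(F.as_matrix().round(3))
for d in(80,-11): print(top+d*z, rel(*START,top+d*z,tool(F)))
print(rel(*START,[380,100,280],tool(frame(25,14))))
E
```

```text
[[-0.92  0.39  0.  ]
 [ 0.39  0.92  0.  ]
 [ 0.    0.   -1.  ]] [[-0.92  0.39  0.  ]
 [ 0.39  0.92 -0.  ]
 [-0.   -0.   -1.  ]]
[[ 0.862  0.216 -0.458]
 [-0.191  0.976  0.102]
 [ 0.469  0.     0.883]]
[ 453.83254302 -191.3710205   226.93580743] ([-49.25, -62.41, 0.53], [-0.407, -0.339, 1.359])
[ 495.54177533 -200.61773468  146.58757648] ([-53.45, -61.64, 8.57], [-0.407, -0.339, 1.359])
([-31.08, -38.47, -4.77], [-0.233, -0.09, 0.73])
```

>>> {"fn": "jog_arm", "kwargs": {
  "dp": [
    [-31, -38.5, -5],
    [-31, -38.5, -5],
    [-31, -38.5, -5],
    [-31, -38.5, -5],
    [-31, -38.5, -5],
    [-31, -38.5, -5],
    [-31, -38.5, -5],
    [-31, -38.5, -5],
    [-49.25, -62.4, 0.5],
    [-49.25, -62.4, 0.5],
    [-49.25, -62.4, 0.5],
    [-49.25, -62.4, 0.5],
    [-49.25, -62.4, 0.5],
    [-49.25, -62.4, 0.5],
    [-49.25, -62.4, 0.5],
    [-49.25, -62.4, 0.5],
    [-49.25, -62.4, 0.5],
    [-49.25, -62.4, 0.5]
  ],
  "turn": [
    [-0.233, -0.09, 0.73],
    [-0.233, -0.09, 0.73],
    [-0.233, -0.09, 0.73],
    [-0.233, -0.09, 0.73],
    [-0.233, -0.09, 0.73],
    [-0.233, -0.09, 0.73],
    [-0.233, -0.09, 0.73],
    [-0.233, -0.09, 0.73],
    [-0.407, -0.339, 1.359],
    [-0.407, -0.339, 1.359],
    [-0.407, -0.339, 1.359],
    [-0.407, -0.339, 1.359],
    [-0.407, -0.339, 1.359],
    [-0.407, -0.339, 1.359],
    [-0.407, -0.339, 1.359],
    [-0.407, -0.339, 1.359],
    [-0.407, -0.339, 1.359],
    [-0.407, -0.339, 1.359]
  ],
  "gripper": [0, 0, 0, 0, 0, 0, 0, 0, 0, 0, 0, 0, 0, 0, 0, 0, 0, 0],
  "grip_force": 40
}}

```text
time_s: 3.45
position: [454.1, -190.4, 227.7]
tool_rot: [0.189, 0.756, 0.608, 0.152]
contact_force: [-0.1, -0.4, -0.3]
finger_gap: 43.0
grip_force: 0.0
```

Run:
```python
from h import *
import cv2
s=sensors.sense();print(s["time_s"],s["position"],s["tool_rot"],s["contact_force"],s["finger_gap"])
p,r=after(*START,[-49.25,-62.4,0.5],[-0.407,-0.339,1.359]);print(p,r.as_quat(scalar_first=True))
i=vision.camera_info("wrist");print(i)
im=vision.read_camera("wrist");cv2.imwrite("pics/w0.png",im[:,:,::-1])
for n in("tall_panel_top","tall_panel","tall_panel_picture","rack_slot"):
    print(n,[(round(d["score"],2),[round(v) for v in d["point"]]) for d in vision.pinpoint("wrist",n)[:3]])
```

```text
3.45 [ 454.08239473 -190.35653874  227.67782181] [0.18904572 0.75623562 0.60775911 0.15165177] [-0.09391915 -0.40085671 -0.29233078] 42.95957525743552
[ 453.88801838 -191.23407751  227.272     ] [0.18878215 0.75685181 0.6071401  0.1513854 ]
{'fx': 299.61451475958097, 'fy': 299.61451475958097, 'cx': 316.1447308514221, 'cy': 194.33724504112283, 'k1': -0.018108434919042345, 'T': array([[ 8.61774898e-01, -3.48917027e-01,  3.68240320e-01,
         4.07015120e+02],
       [-1.90665119e-01, -8.95452042e-01, -4.02259186e-01,
        -9.71336727e+01],
       [ 4.70096626e-01,  2.76446285e-01, -8.38204398e-01,
         3.52150141e+02],
       [ 0.00000000e+00,  0.00000000e+00,  0.00000000e+00,
         1.00000000e+00]])}
tall_panel_top [(0.79, [397, -242, 7]), (0.63, [590, -549, 4]), (0.59, [488, -204, 157])]
tall_panel [(0.85, [595, -389, 1]), (0.68, [244, -268, 4]), (0.67, [562, -216, 15])]
tall_panel_picture [(0.82, [593, -474, 3]), (0.66, [615, -228, 22]), (0.65, [320, -256, -4])]
rack_slot [(0.91, [621, -232, 18])]
```

View pics/w0.png

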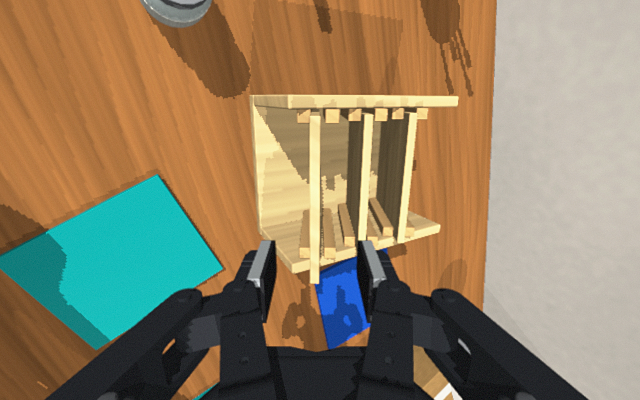

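The wrist view shows the tall panel's top edge as a thin strip from (315,112) to (315,283), running square to the closing line and between the fingers at x≈265 and 372.

```bash
cat >> h.py <<'E'
def ray(info,u,v):
    import cv2
    K=np.array([[info["fx"],0,info["cx"]],[0,info["fy"],info["cy"]],[0,0,1]])
    x,y=cv2.undistortPoints(np.array([[[u,v]]],float),K,np.array([info["k1"],0,0,0]))[0,0]
    T=info["T"];return T[:3,3],T[:3,:3]@[x,y,1]
def onz(info,u,v,z):
    o,d=ray(info,u,v);return o+d*(z-o[2])/d[2]
E
python3 - <<'E'
from h import *
import cv2
im=cv2.imread("pics/w0.png");
for v in(120,160,200,240,270): print(v,im[v,304:328].sum(1))
i=vision.camera_info("wrist")
a=onz(i,315,112,156.3);b=onz(i,315,283,156.3);print(a,b,(a+b)/2,np.linalg.norm(a-b),np.degrees(np.arctan2(-(a-b)[0],(a-b)[1])))
print(im[278:290,315].sum(1),im[104:116,315].sum(1))
E
```

```text
120 [563 552 552 546 511 483 585 634 637 644 651 660 671 673 682 650 493 381
 382 389 340 429 594 625]
160 [376 378 381 370 335 497 671 683 670 665 662 663 661 664 666 605 404 370
 389 377 386 377 389 388]
200 [600 606 602 602 605 614 653 690 683 683 689 686 684 688 697 630 355 374
 486 607 625 618 615 620]
240 [420 426 416 412 389 478 629 675 664 660 663 668 670 677 680 566 288 380
 443 336 436 432 434 430]
270 [580 498 388 314 283 351 575 677 671 658 655 650 651 658 607 340 197 201
 184 155 147 145 145 164]
[ 505.28326028 -130.99636994  156.3       ] [ 474.15154457 -269.82855222  156.3       ] [ 489.71740242 -200.41246108  156.3       ] 142.27986000063552 -12.638925144798618
[665 665 658 663 664 555 308 256 252 262 282 306] [570 549 565 444 275 256 247 293 484 476 464 526]
```

>>> {"fn": "jog_arm", "kwargs": {
  "dp": [
    [-0.1, -0.05, 4],
    [-0.1, -0.05, 7],
    [-0.1, -0.05, 9.1],
    [-0.1, -0.05, 9.1],
    [-0.1, -0.05, 9.1],
    [-0.1, -0.05, 9.1],
    [-0.1, -0.05, 9.1],
    [-0.1, -0.05, 9.1],
    [-0.1, -0.05, 9.1]
  ],
  "turn": [
    [0, 0, 0],
    [0, 0, 0],
    [0, 0, 0],
    [0, 0, 0],
    [0, 0, 0],
    [0, 0, 0],
    [0, 0, 0],
    [0, 0, 0],
    [0, 0, 0]
  ],
  "gripper": [0, 0, 0, 0, -1, -1, -1, -1, -1],
  "grip_force": 40
}}

```text
time_s: 4.82
position: [495.4, -201.8, 147.7]
tool_rot: [0.19, 0.757, 0.607, 0.152]
contact_force: [-3.7, 0.7, 5.4]
finger_gap: 6.8
grip_force: 45.7
```

>>> {"fn": "jog_arm", "kwargs": {
  "dp": [
    [0, 0, -0.5],
    [0, 0, -1],
    [0, 0, -2],
    [0, 0, -3]
  ],
  "turn": [
    [0, 0, 0],
    [0, 0, 0],
    [0, 0, 0],
    [0, 0, 0]
  ],
  "gripper": [-1, -1, -1, -1]
}}

```text
time_s: 5.32
position: [480.7, -198.1, 173.6]
tool_rot: [0.189, 0.757, 0.607, 0.151]
contact_force: [0.3, -0.7, -1.1]
finger_gap: 6.6
grip_force: 44.6
```

>>> {"fn": "jog_arm", "kwargs": {
  "dp": [
    [0, 0, -1.5],
    [0, 0, -3],
    [0, 0, -5],
    [0, 0, -7],
    [0, 0, -9],
    [0, 0, -11],
    [0, 0, -12],
    [0, 0, -12],
    [0, 0, -12]
  ],
  "turn": [
    [0, 0, 0],
    [0, 0, 0],
    [0, 0, 0],
    [0, 0, 0],
    [0, 0, 0],
    [0, 0, 0],
    [0, 0, 0],
    [0, 0, 0],
    [0, 0, 0]
  ],
  "gripper": [-1, -1, -1, -1, -1, -1, -1, -1, -1]
}}

```text
time_s: 6.45
position: [425.8, -185.8, 278.3]
tool_rot: [0.188, 0.757, 0.607, 0.151]
contact_force: [0.3, 0.3, -1.3]
finger_gap: 6.7
grip_force: 44.6
```

Run:
```python
from h import *
import cv2
s=sensors.sense();print(s["time_s"],s["position"],s["contact_force"],s["torque"],s["finger_gap"],s["grip_force"])
p,r=after(*START,[-49.25,-62.4,0.5],[-0.407,-0.339,1.359]);p,r=after(p,r,[-.1,-.05,9.1-15],[0,0,0]);print(p)
im=vision.read_camera("wrist");cv2.imwrite("pics/w1.png",im[:,:,::-1])
vision.read_camera("side")
for c in("side","wrist"):
  for n in("tall_panel_top","tall_panel","backrest","ledge_zero"):
    print(c,n,[(round(d["score"],2),[round(v) for v in d["point"]]) for d in vision.pinpoint(c,n)[:4]])
```

```text
6.45 [ 425.79966353 -185.82510743  278.27934931] [ 0.29674288  0.32690179 -1.32473488] [ 0.07325778  0.38045433 -0.03526549] 6.686701901003198 44.636093974113464
[ 426.19531925 -186.10030326  279.12765328]
side tall_panel_top [(0.96, [422, -186, 288]), (0.76, [440, -546, 4]), (0.72, [592, -550, 4]), (0.58, [395, -245, 4])]
side tall_panel [(0.95, [244, -272, 4]), (0.73, [282, -568, 3]), (0.58, [492, -201, 151]), (0.57, [597, -392, 1])]
side backrest [(0.81, [612, 184, 17])]
side ledge_zero [(0.73, [597, 185, 42])]
wrist tall_panel_top [(0.62, [394, -243, 9]), (0.6, [422, -187, 287])]
wrist tall_panel [(0.63, [244, -271, 4]), (0.63, [595, -387, 3]), (0.33, [418, -186, 290]), (0.26, [616, -229, 23])]
wrist backrest []
wrist ledge_zero []
```

View pics/w1.png

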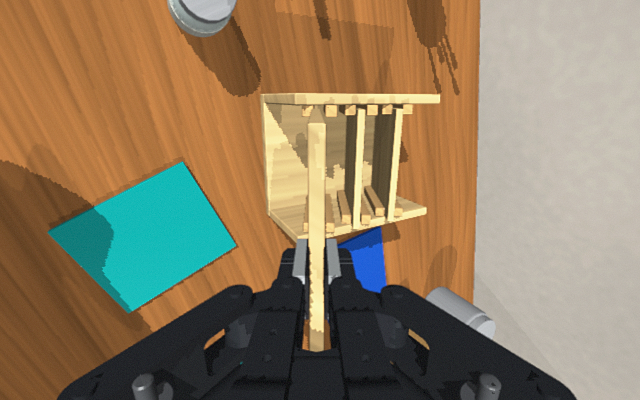

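The panel is held out of the rack: its top edge runs (316,122) to (316,350), the short panels haven't moved and the wrist force matches its weight. I'll stage it above and in front of the easel.

```bash
cat >> h.py <<'E'
P1,R1=after(*START,[-49.25,-62.4,0.5],[-0.407,-0.339,1.359]);P1,R1=after(P1,R1,[-.1,-.05,-5.9],[0,0,0])
B0=np.array([608.5,183.5,14.5]); FB=frame(9.4,20)
def tcp_for(x,y,z,B=B0,F=FB): # panel origin (back face x) in backrest frame -> tcp
    return B+F.apply([x+4,y,z+149])
E
python3 - <<'E'
from h import *
t=tcp_for(45,0,130);print(t,rel(P1,R1,t,tool(FB)))
E
```

```text
[559.78436739 175.43517932 293.43322822] ([38.19, 5.26, 1.18], [0.138, 0.156, -0.35])
```

>>> {"fn": "jog_arm", "kwargs": {
  "dp": [
    [2, 0.2, -1.5],
    [6, 0.8, -1.5],
    [10, 1.4, -1],
    [14.5, 2, -0.5],
    [19, 2.6, 0],
    [23.5, 3.2, 0.5],
    [28, 3.9, 1],
    [32, 4.4, 1.2],
    [35.5, 4.9, 1.2],
    [37.5, 5.2, 1.2],
    [38.2, 5.25, 1.2],
    [38.2, 5.25, 1.2],
    [38.2, 5.25, 1.2]
  ],
  "turn": [
    [0, 0, 0],
    [0.02, 0.02, -0.04],
    [0.04, 0.045, -0.1],
    [0.055, 0.06, -0.14],
    [0.07, 0.08, -0.18],
    [0.09, 0.1, -0.22],
    [0.1, 0.115, -0.26],
    [0.12, 0.13, -0.3],
    [0.13, 0.146, -0.33],
    [0.138, 0.156, -0.35],
    [0.138, 0.156, -0.35],
    [0.138, 0.156, -0.35],
    [0.138, 0.156, -0.35]
  ],
  "gripper": [-1, -1, -1, -1, -1, -1, -1, -1, -1, -1, -1, -1, -1]
}}

```text
time_s: 8.57
position: [559.3, 174.6, 292.9]
tool_rot: [0.112, 0.637, 0.751, 0.132]
contact_force: [-0.1, 0.6, -1.8]
finger_gap: 6.6
grip_force: 44.5
```

Run:
```python
from h import *
import cv2
s=sensors.sense();print(s["time_s"],s["position"],s["tool_rot"],s["contact_force"],s["torque"],s["finger_gap"],s["grip_force"])
p,r=after(P1,R1,[38.2,5.25,1.2],[0.138,0.156,-0.35]);print(p,r.as_quat(scalar_first=True))
for c in("wrist","side","top"):
  im=vision.read_camera(c);cv2.imwrite(f"pics/{c}2.png",im[:,:,::-1])
  for n in("tall_panel_top","tall_panel_picture","tall_panel","easel","backrest","ledge_zero"):
    print(c,n,[(round(d["score"],2),[round(v) for v in d["point"]]) for d in vision.pinpoint(c,n)[:4] if d["point"][1]>-100])
```

```text
8.575 [559.32395976 174.57161095 292.86755083] [0.11229298 0.63731424 0.75086149 0.13201463] [-0.08292528  0.56177011 -1.80132484] [-0.02189588  0.27665691 -0.00193409] 6.621165040993761 44.525792598724365
[559.81027535 175.52730721 293.15494287] [0.11229811 0.63690548 0.751127   0.13247179]
wrist tall_panel_top [(0.6, [557, 171, 301])]
wrist tall_panel_picture []
wrist tall_panel []
wrist easel [(0.79, [588, 176, 2])]
wrist backrest [(0.69, [611, 181, 17])]
wrist ledge_zero [(0.64, [600, 176, 48])]
side tall_panel_top [(0.85, [557, 174, 305])]
side tall_panel_picture [(0.88, [590, 157, 232]), (0.52, [792, 22, 1])]
side tall_panel [(0.81, [611, 140, 165])]
side easel [(0.65, [584, 177, 4])]
side backrest [(0.73, [612, 185, 17])]
side ledge_zero [(0.83, [598, 186, 42])]
top tall_panel_top [(0.93, [557, 173, 303])]
top tall_panel_picture [(0.63, [590, 158, 236])]
top tall_panel [(0.57, [613, 139, 156])]
top easel [(0.62, [585, 177, 0])]
top backrest [(0.7, [609, 179, 17])]
top ledge_zero [(0.83, [595, 175, 45])]
```

View pics/wrist2.png

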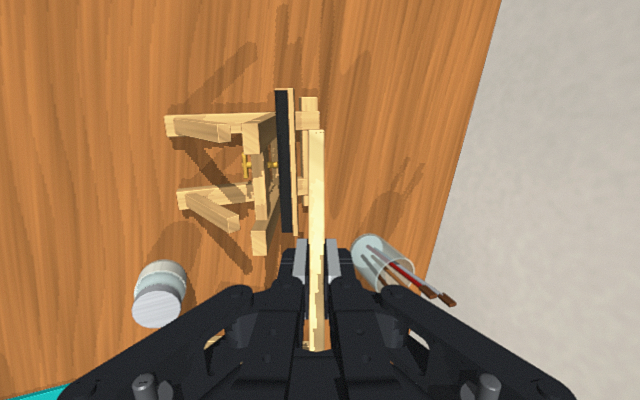

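In the wrist picture the easel's dark ledge strip runs (283,90) to (288,232), with the panel's top edge at x≈316. The networks put the panel's lower end about 44 mm towards -y, so it may have swung in the grip. I'll check this in the side view.

Run:
```python
import cv2,numpy as np
a=cv2.imread("pics/side2.png")[180:380,190:390]
b=cv2.imread("pics/top2.png")[125:245,150:270]
cv2.imwrite("pics/c2.png",np.hstack([cv2.resize(a,(440,440),interpolation=cv2.INTER_CUBIC),cv2.resize(b,(360,360),interpolation=cv2.INTER_CUBIC)[:, :].copy() if 0 else cv2.copyMakeBorder(cv2.resize(b,(360,360),interpolation=cv2.INTER_CUBIC),0,80,0,0,cv2.BORDER_CONSTANT)]))
```

```text
(no output)
```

View pics/c2.png

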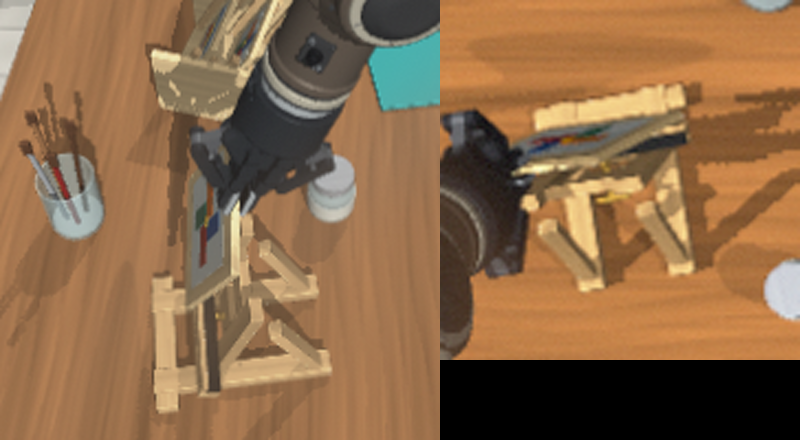

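The side crop confirms it: the panel is turned in its own plane, lower end towards -y. I'll measure the angle and correct it by turning the tool.

Run:
```python
from h import *
import cv2
p,r=after(P1,R1,[38.2,5.25,1.2],[0.138,0.156,-0.35])
s=sensors.sense();p=s["position"];r=R.from_quat(s["tool_rot"],scalar_first=True)
i=vision.camera_info("wrist")
for nm in("w1","wrist2"):
    im=cv2.imread(f"pics/{nm}.png").astype(int);print(nm,im[114:140:2,316].sum(1),im[340:360:2,312].sum(1),im[340:360:2,318].sum(1))
C=r.inv().apply(i["T"][:3,3]-p);print("cam",C)
for th in(-18,-15,-12,-9,-6,0,6):
    # panel rotated about tool y by th at grasp point (0,0,6)
    Q=R.from_euler('y',th,degrees=True)
    out=[]
    for x in(70,-70):
        c=p+r.apply(np.array([0,0,6])+Q.apply([x,0,-17]))
        T=i["T"];d=T[:3,:3].T@(c-T[:3,3]);a=d[:2]/d[2];a=a*(1+i["k1"]*(a@a));out.append((round(a[0]*i["fx"]+i["cx"]),round(a[1]*i["fy"]+i["cy"])))
    b=p+r.apply(np.array([0,0,6])+Q.apply([0,0,143]));print(th,out,b.round())
# ledge features: rows in wrist pic
B=B0
for s_ in(0,15,30,45):
    # ledge back edge / lip ends
    o=[]
    for x,y,z in((0,90,30+s_),(0,-90,30+s_),(22,90,36+s_),(22,-90,36+s_)):
        c=B+FB.apply([x,y,z]);T=i["T"];d=T[:3,:3].T@(c-T[:3,3]);a=d[:2]/d[2];a=a*(1+i["k1"]*(a@a));o.append((round(a[0]*i["fx"]+i["cx"]),round(a[1]*i["fy"]+i["cy"])))
    print(s_,o)
```

```text
w1 [457 474 485 478 495 650 628 625 613 593 575 559 561] [488 467 448 422 429 440  90 119  74  93] [478 483 479 458 437 428 133 113  70  93]
wrist2 [586 585 575 563 544 558 565 564 660 555 654 643 619] [672 674 680 680 681 700 104 117  87  96] [453 453 448 452 459 485 135 128  89 113]
cam [  80.60650656    0.45740446 -140.94272423]
-18 [(315, 114), (315, 396)] [615. 140. 160.]
-15 [(315, 115), (315, 393)] [614. 147. 158.]
-12 [(315, 115), (316, 389)] [614. 154. 156.]
-9 [(315, 116), (316, 385)] [613. 162. 155.]
-6 [(315, 117), (316, 381)] [612. 169. 154.]
0 [(315, 122), (316, 373)] [610. 184. 153.]
6 [(315, 129), (316, 364)] [607. 199. 154.]
0 [(276, 88), (281, 223), (294, 88), (297, 225)]
15 [(274, 88), (280, 227), (293, 87), (296, 229)]
30 [(273, 87), (279, 232), (292, 87), (295, 234)]
45 [(271, 87), (277, 237), (290, 87), (294, 239)]
```

```bash
cat >> h.py <<'E'
def proj(i,c):
    T=i["T"];d=T[:3,:3].T@(np.asarray(c)-T[:3,3]);a=d[:2]/d[2];a=a*(1+i["k1"]*(a@a));return (round(a[0]*i["fx"]+i["cx"]),round(a[1]*i["fy"]+i["cy"]))
E
python3 - <<'E'
from h import *
import cv2
s=sensors.sense();p=s["position"];r=R.from_quat(s["tool_rot"],scalar_first=True)
im={c:cv2.imread(f"pics/{c}2.png") for c in("side","top")}
col={-16:(0,0,255),0:(0,255,0),6:(255,0,255)}
big={}
for c,(x0,y0,w) in {"side":(240,220,90),"top":(160,135,90)}.items():
    i=vision.camera_info(c); k=440//w if 0 else 4.4
    b=cv2.resize(im[c][y0:y0+w,x0:x0+w],(396,396),interpolation=cv2.INTER_CUBIC)
    for th in(-16,0,6):
        Q=R.from_euler('y',th,degrees=True);pts=[]
        for x,z in((70,-17),(70,143),(-70,143),(-70,-17)):
            pts.append(proj(i,p+r.apply(np.array([0,4,6])+Q.apply([x,0,z]))))
        print(c,th,pts)
        cv2.polylines(b,[np.int32([((u-x0)*4.4,(v-y0)*4.4) for u,v in pts])],True,col[th],1)
    big[c]=b
cv2.imwrite("pics/ov.png",np.hstack([big["side"],big["top"]]))
E
```

```text
side -16 [(294, 308), (273, 322), (275, 262), (295, 239)]
side 0 [(297, 302), (275, 338), (272, 281), (292, 241)]
side 6 [(299, 299), (276, 343), (272, 288), (291, 243)]
top -16 [(148, 182), (184, 166), (229, 161), (199, 177)]
top 0 [(146, 184), (168, 170), (217, 161), (204, 174)]
top 6 [(145, 185), (162, 171), (212, 162), (205, 174)]
```

View pics/ov.png

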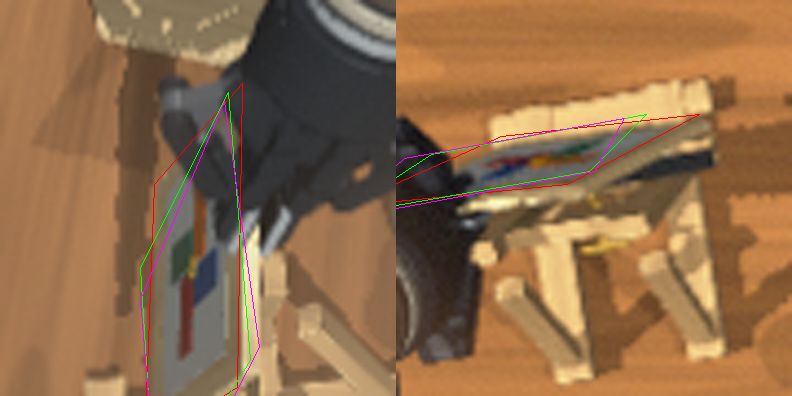

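Red (-16° in-plane) fits best in both views. With the networks' points and the wrist row (130), this gives a turn of about -15.4° and a 5 mm sideways shift at the grip. I'll turn the tool +0.27 about its y with a firmer grip, and use the wrist picture's strip to estimate the ledge.

```bash
cat >> h.py <<'E'
P2,R2=after(P1,R1,[38.2,5.25,1.2],[0.138,0.156,-0.35])
def tcp2(x,y,z,B=B0,F=FB): return B+F.apply([x+4,y+3.7,z+149.3])
RT=tool(FB)*R.from_rotvec([0,0.269,0])
E
python3 - <<'E'
from h import *
import cv2
im=cv2.imread("pics/wrist2.png").astype(int)
for v in(110,150,200): print(v,im[v,266:304].sum(1))
print(im[82:96,282].sum(1),im[226:240,284].sum(1))
i=vision.camera_info("wrist")
for s_ in(20,25,30,35):
    print(s_,[[proj(i,B0+FB.apply([x,y,z+s_])) for y in(90,0,-90)] for x,z in((0,30),(16,30),(22,36))])
for x,z in((45,130),(6,130),(6,85)): t=tcp2(x,0,z);print(t,rel(P2,R2,t,RT))
E
```

```text
110 [346 344 342 342 352 356 349 348 297 206 123 128 131 136 129 137 139 146
 115 146 130 122 364 585 581 572 592 537 265 279 336 338 326 294 274 366
 547 597]
150 [180 179 198 216 283 356 368 380 329 315 331 250 123 100 118 132 134 132
 135 143 144 132 126 260 485 598 587 600 539 257 245 298 313 320 289 269
 411 586]
200 [328 205 193 277 398 420 404 402 400 400 352 216 181 189 135 133 138 141
 126 136 149 127 136 125 135 278 503 591 591 586 514 239 216 256 247 252
 280 389]
[339 343 355 342 337 356 529 528 233 119 130 133 116 129] [133 132 124 135 137 126 162 262 265 252 259 257 264 252]
20 [[(274, 88), (277, 163), (280, 229)], [(288, 87), (290, 163), (292, 229)], [(292, 87), (294, 164), (296, 231)]]
25 [[(273, 87), (276, 164), (279, 230)], [(287, 87), (289, 164), (291, 230)], [(292, 87), (294, 165), (295, 232)]]
30 [[(273, 87), (276, 165), (279, 232)], [(287, 87), (289, 165), (291, 232)], [(292, 87), (293, 166), (295, 234)]]
35 [[(272, 87), (275, 166), (278, 234)], [(286, 87), (289, 166), (291, 234)], [(291, 87), (293, 167), (295, 236)]]
[559.07883306 179.06873809 293.71513601] ([0.36, 0.01, -0.06], [0.0, 0.269, 0.0])
[522.92292444 173.08316623 280.37635042] ([0.36, -3.89, -0.06], [0.0, 0.269, 0.0])
[538.10716428 175.59690083 238.09018248] ([0.36, -3.89, 4.44], [0.0, 0.269, 0.0])
```

>>> {"fn": "jog_arm", "kwargs": {
  "dp": [
    [0, 0, 0],
    [0, 0, 0],
    [0, 0, 0],
    [0.05, -0.2, 0],
    [0.1, -0.7, 0],
    [0.15, -1.4, 0],
    [0.2, -2.1, 0],
    [0.2, -2.8, 0],
    [0.2, -3.4, 0],
    [0.2, -3.8, 0.5],
    [0.2, -4, 1],
    [0.2, -4, 2],
    [0.2, -4, 3],
    [0.2, -4, 4],
    [0.2, -4, 4.4],
    [0.2, -4, 4.4]
  ],
  "turn": [
    [0, 0, 0],
    [0, 0, 0],
    [0, 0.02, 0],
    [0, 0.06, 0],
    [0, 0.1, 0],
    [0, 0.14, 0],
    [0, 0.18, 0],
    [0, 0.22, 0],
    [0, 0.25, 0],
    [0, 0.269, 0],
    [0, 0.269, 0],
    [0, 0.269, 0],
    [0, 0.269, 0],
    [0, 0.269, 0],
    [0, 0.269, 0],
    [0, 0.269, 0]
  ],
  "gripper": [-1, -1, -1, -1, -1, -1, -1, -1, -1, -1, -1, -1, -1, -1, -1, -1],
  "grip_force": 90
}}

```text
time_s: 11.62
position: [537.1, 173.9, 237.5]
tool_rot: [0.01, 0.613, 0.759, 0.216]
contact_force: [0.1, 0.0, -1.3]
finger_gap: 4.9
grip_force: 92.4
```

```bash
cat >> h.py <<'E'
P3,R3=after(P2,R2,[.2,-4,4.4],[0,.269,0])
E
python3 - <<'E'
from h import *
import cv2
s=sensors.sense();print(s["time_s"],s["position"],P3,s["contact_force"],s["finger_gap"],s["grip_force"])
for c in("wrist","side","top"):
  im=vision.read_camera(c);cv2.imwrite(f"pics/{c}3.png",im[:,:,::-1])
  for n in("tall_panel_top","tall_panel_picture","tall_panel","backrest","ledge_zero"):
    for d in vision.pinpoint(c,n)[:4]:
      if d["point"][1]>100: print(c,n,round(d["score"],2),np.round(d["point"]),FB.inv().apply(d["point"]-B0).round(1))
a=cv2.imread("pics/side3.png")[210:380,220:390]
b=cv2.imread("pics/wrist3.png")[70:270,180:380]
cv2.imwrite("pics/c3.png",np.hstack([cv2.resize(a,(400,400),interpolation=cv2.INTER_CUBIC),cv2.resize(b,(400,400),interpolation=cv2.INTER_CUBIC)]))
E
```

```text
11.625 [537.10417716 173.91231217 237.53020789] [537.24921695 173.81841612 238.12696511] [ 0.07372097  0.01103876 -1.28113433] 4.948317108111292 92.41790413856506
wrist tall_panel_top 0.67 [533. 166. 248.] [  7.   -5.3 246.4]
wrist backrest 0.73 [611. 183.  17.] [ 2.9 -0.9  1.7]
wrist ledge_zero 0.59 [601. 182.  45.] [ 2.7 -0.6 31.2]
side tall_panel_top 0.59 [539. 166. 246.] [ 11.8  -5.4 241.9]
side tall_panel 0.63 [586. 178. 102.] [ 8.3 -1.9 90.2]
side backrest 0.78 [610. 182.  17.] [ 1.6 -1.8  1.7]
side ledge_zero 0.89 [599. 186.  45.] [ 2.2  3.9 31.3]
top tall_panel_top 0.83 [533. 170. 249.] [  8.1  -1.1 246.4]
top tall_panel_picture 0.56 [566. 174. 176.] [ 14.7  -2.8 166.1]
top tall_panel 0.78 [587. 174.  97.] [ 7.1 -5.9 85.6]
top backrest 0.69 [611. 184.  17.] [ 3.2 -0.3  1.4]
top ledge_zero 0.71 [593. 176.  46.] [-4.3 -5.1 35.4]
```

View pics/c3.png

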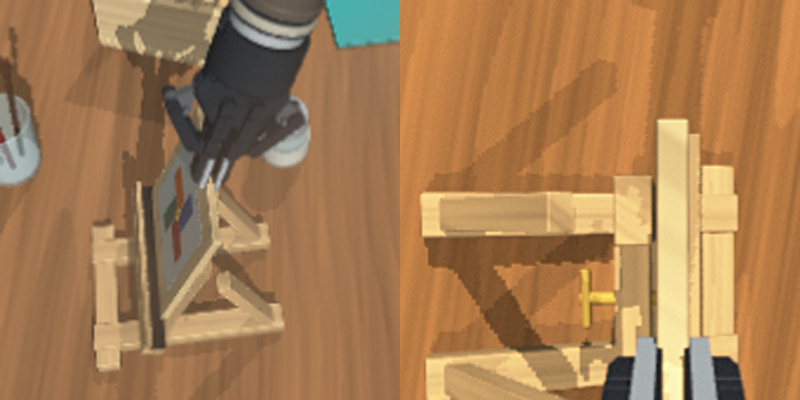

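The panel now hangs square in both crops. In the wrist crop its edge (x 657–688) sits between the upright (651) and the lip (690–700). Next I'll lower it along the backrest, fast at first and then feeling for contact.

>>> {"fn": "jog_arm", "kwargs": {
  "dp": [
    [0.06, 0, 0.5],
    [-0.08, 0, 1],
    [-0.21, 0, 1.5],
    [-0.34, 0, 1.98],
    [-0.34, 0, 1.98],
    [-0.34, 0, 1.98]
  ],
  "turn": [
    [0, 0, 0],
    [0, 0, 0],
    [0, 0, 0],
    [0, 0, 0],
    [0, 0, 0],
    [0, 0, 0]
  ],
  "gripper": [-1, -1, -1, -1, -1, -1]
}}

```text
time_s: 13.28
position: [543.7, 176.9, 219.3]
tool_rot: [0.011, 0.613, 0.759, 0.217]
contact_force: [0.7, 0.8, -2.3]
finger_gap: 5.2
grip_force: 92.4
```

>>> {"fn": "jog_arm", "kwargs": {
  "dp": [
    [-0.05, 0, 0.19],
    [-0.11, 0, 0.39],
    [-0.16, 0, 0.58],
    [-0.16, 0, 0.58]
  ],
  "turn": [
    [0, 0, 0],
    [0, 0, 0],
    [0, 0, 0],
    [0, 0, 0]
  ],
  "gripper": [-1, -1, -1, -1]
}}

```text
time_s: 13.78
position: [547.0, 177.9, 216.8]
tool_rot: [0.011, 0.613, 0.759, 0.218]
contact_force: [-6.0, -2.1, 12.4]
finger_gap: 5.5
grip_force: 94.5
```

>>> {"fn": "jog_arm", "kwargs": {
  "dp": [
    [0.04, 0, -0.14],
    [0.04, -0.1, -0.14],
    [0.04, -0.2, -0.14],
    [0.04, -0.2, -0.14]
  ],
  "turn": [
    [0, 0, 0],
    [0, 0, 0],
    [0, 0, 0],
    [0, 0, 0]
  ],
  "gripper": [-1, -1, -1, -1]
}}

```text
time_s: 14.28
position: [544.7, 177.3, 217.0]
tool_rot: [0.012, 0.613, 0.759, 0.218]
contact_force: [-3.1, -0.7, 8.5]
finger_gap: 5.3
grip_force: 93.8
```

Run:
```python
from h import *
s=sensors.sense();print(s["time_s"],s["position"],FB.inv().apply(s["contact_force"]),s["torque"])
for c in("wrist","side","top"):
  vision.read_camera(c)
  for n in("tall_panel_top","tall_panel_picture","tall_panel","backrest","ledge_zero"):
    for d in vision.pinpoint(c,n)[:4]:
      if d["point"][1]>100: print(c,n,round(d["score"],2),FB.inv().apply(d["point"]-B0).round(1))
```

```text
14.275 [544.71481222 177.31717047 216.96372463] [-0.09281093 -0.1475306   9.0351399 ] [0.15223482 0.43772843 0.16115861]
wrist tall_panel_top 0.98 [  8.   -6.2 223.8]
wrist backrest 0.89 [ 4.  -4.9  1.2]
wrist ledge_zero 0.61 [ 2.  -3.3 32.8]
side tall_panel_picture 0.72 [ 12.3  -2.  141.3]
side tall_panel 0.57 [ 9.   0.  66.4]
side backrest 0.95 [ 1.9 -0.8 -0.7]
side ledge_zero 0.96 [ 1.2  2.  29.9]
top tall_panel_top 0.79 [  8.8  -1.2 223.9]
top tall_panel_picture 0.84 [ 14.5  -1.  143.3]
top tall_panel 0.75 [ 7.8 -4.4 63. ]
top backrest 0.75 [ 1.9 -2.9  1.1]
top ledge_zero 0.65 [-1.4 -5.7 32.8]
```

>>> {"fn": "jog_arm", "kwargs": {
  "dp": [
    [0.01, -0.1, -0.05],
    [0.01, -0.2, -0.05],
    [0.01, -0.2, -0.05]
  ],
  "turn": [
    [0, 0, 0],
    [0, 0, 0],
    [0, 0, 0]
  ],
  "gripper": [-1, -1, -1]
}}

```text
time_s: 15.55
position: [543.2, 176.9, 216.8]
tool_rot: [0.012, 0.613, 0.759, 0.219]
contact_force: [-2.4, 0.3, 6.2]
finger_gap: 5.3
grip_force: 93.5
```

Run:
```python
from h import *
s=sensors.sense();print(s["time_s"],s["position"],FB.inv().apply(s["contact_force"]),FB.inv().apply(s["torque"]))
```

```text
15.55 [543.1667157  176.94898253 216.84545838] [-0.05461752  0.67762459  6.62780264] [0.21847809 0.10133389 0.07401662]
```

No upright contact yet, so I'll push a little further.

>>> {"fn": "jog_arm", "kwargs": {
  "dp": [
    [0, -0.1, 0],
    [0, -0.2, 0],
    [0, -0.2, 0]
  ],
  "turn": [
    [0, 0, 0],
    [0, 0, 0],
    [0, 0, 0]
  ],
  "gripper": [-1, -1, -1]
}}

```text
time_s: 15.92
position: [541.8, 176.7, 216.5]
tool_rot: [0.013, 0.613, 0.759, 0.219]
contact_force: [-2.7, 0.7, 5.8]
finger_gap: 5.1
grip_force: 93.4
```

Run:
```python
from h import *
s=sensors.sense();print(s["time_s"],s["position"],FB.inv().apply(s["contact_force"]),FB.inv().apply(s["torque"]))
```

```text
15.925 [541.84619404 176.66387647 216.46176162] [-0.42593666  1.10202302  6.31287054] [ 0.20453388 -0.15174488  0.03533015]
```

>>> {"fn": "jog_arm", "kwargs": {
  "dp": [
    [0, -0.1, 0],
    [0, -0.2, 0],
    [0, -0.2, 0]
  ],
  "turn": [
    [0, 0, 0],
    [0, 0, 0],
    [0, 0, 0]
  ],
  "gripper": [-1, -1, -1]
}}

```text
time_s: 16.3
position: [540.6, 176.4, 216.1]
tool_rot: [0.013, 0.613, 0.759, 0.22]
contact_force: [0.1, 0.5, 6.5]
finger_gap: 5.2
grip_force: 93.3
```

Run:
```python
from h import *
import cv2
s=sensors.sense();print(s["time_s"],s["position"],FB.inv().apply(s["contact_force"]),FB.inv().apply(s["torque"]))
for c in("wrist","side","top"):
  im=vision.read_camera(c);cv2.imwrite(f"pics/{c}4.png",im[:,:,::-1])
  for n in("tall_panel_top","tall_panel_picture","tall_panel","backrest"):
    for d in vision.pinpoint(c,n)[:4]:
      if d["point"][1]>100: print(c,n,round(d["score"],2),FB.inv().apply(d["point"]-B0).round(1))
```

```text
16.3 [540.56326955 176.37580987 216.14318857] [2.41259157 0.44216162 6.00872404] [ 0.23226397 -0.29677225  0.00742118]
wrist tall_panel_top 0.88 [  2.6  -3.5 222.8]
wrist backrest 0.55 [ 2.3 -5.7  4.1]
side tall_panel_picture 0.78 [ 10.   -1.4 142.6]
side tall_panel 0.85 [ 8.1 -0.  62.9]
side backrest 0.64 [ 4.8 -1.5 -0.9]
top tall_panel_top 0.65 [  6.6  -0.7 224.5]
top tall_panel_picture 0.86 [  9.9  -2.1 145.2]
top tall_panel 0.57 [ 6.8 -4.  61.7]
top backrest 0.83 [ 1.8 -2.4 -0.2]
```

>>> {"fn": "jog_arm", "kwargs": {
  "dp": [
    [0, 0, 0],
    [0, 0, 0],
    [0, 0, 0],
    [0, 0, 0],
    [0, 0, 0]
  ],
  "turn": [
    [0, 0, 0],
    [0, 0, 0],
    [0, 0, 0],
    [0, 0, 0],
    [0, 0, 0]
  ],
  "gripper": [-0.8, -0.7, -0.6, -0.4, -0.4],
  "grip_force": 20
}}

```text
time_s: 17.68
position: [537.3, 175.8, 212.3]
tool_rot: [0.01, 0.613, 0.759, 0.216]
contact_force: [-0.0, -0.6, 0.0]
finger_gap: 25.5
grip_force: 0.0
```

Run:
```python
from h import *
import cv2
s=sensors.sense();print(s["time_s"],s["position"],FB.inv().apply(s["contact_force"]),s["finger_gap"],s["grip_force"])
for c in("wrist","side","top"):
  im=vision.read_camera(c);cv2.imwrite(f"pics/{c}5.png",im[:,:,::-1])
  for n in("tall_panel_top","tall_panel_picture","tall_panel"):
    for d in vision.pinpoint(c,n)[:4]:
      if d["point"][1]>100: print(c,n,round(d["score"],2),FB.inv().apply(d["point"]-B0).round(1))
a=cv2.imread("pics/side5.png")[210:380,220:390]
b=cv2.imread("pics/wrist5.png")[70:270,180:380]
cv2.imwrite("pics/c5.png",np.hstack([cv2.resize(a,(400,400),interpolation=cv2.INTER_CUBIC),cv2.resize(b,(400,400),interpolation=cv2.INTER_CUBIC)]))
```

```text
17.675 [537.26898377 175.82188926 212.32253852] [-0.12626899 -0.59353974  0.08130234] 25.494056612748924 0.0
wrist tall_panel_top 0.68 [ 2.3 -3.4  0.9]
wrist tall_panel_top 0.64 [-1.000e-01 -3.900e+00  2.254e+02]
side tall_panel_top 0.84 [  1.3   2.6 222.6]
side tall_panel_picture 0.56 [  9.5  -1.5 143.1]
side tall_panel 0.57 [ 9.5  0.8 68.2]
top tall_panel_top 0.6 [  5.2  -1.  225.5]
top tall_panel_picture 0.6 [ 12.1  -1.8 143.8]
top tall_panel 0.72 [ 8.9 -2.8 67.1]
```

View pics/c5.png

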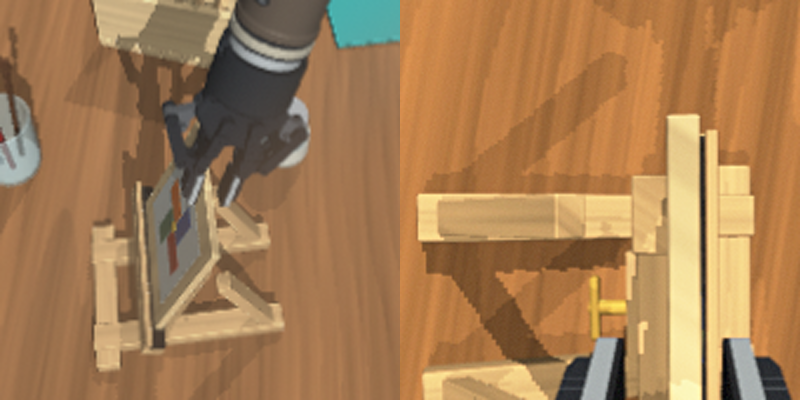

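Released: the panel rests between the open fingers (inner edges at 624 and 722, panel at 668–700). Withdrawing along the fingers.

>>> {"fn": "jog_arm", "kwargs": {
  "dp": [
    [0, 0, -1],
    [0, 0, -3],
    [0, 0, -6],
    [0, 0, -9],
    [0, 0, -12],
    [0, 0, -14],
    [0, 0, -14]
  ],
  "turn": [
    [0, 0, 0],
    [0, 0, 0],
    [0, 0, 0],
    [0, 0, 0],
    [0, 0, 0],
    [0, 0, 0],
    [0, 0, 0]
  ],
  "gripper": [-0.4, -0.4, -0.4, -0.4, -0.4, -0.4, -0.4]
}}

```text
time_s: 19.15
position: [499.1, 131.1, 342.4]
tool_rot: [0.013, 0.613, 0.759, 0.218]
contact_force: [-0.3, -0.1, 0.4]
finger_gap: 25.6
grip_force: 0.0
```

Run:
```python
from h import *
import cv2
s=sensors.sense();print(s["time_s"],s["position"],s["contact_force"])
acc={}
for k in range(4):
 for c in("wrist","side","top"):
  im=vision.read_camera(c);cv2.imwrite(f"pics/{c}6.png",im[:,:,::-1])
  for n in("tall_panel_top","tall_panel_picture","tall_panel","backrest","ledge_zero"):
    for d in vision.pinpoint(c,n)[:4]:
      if d["point"][1]>100: acc.setdefault(n,[]).append(FB.inv().apply(d["point"]-B0))
for n in acc: print(n,len(acc[n]),np.median(acc[n],0).round(1),np.std(acc[n],0).round(1))
a=cv2.imread("pics/side6.png")[210:380,220:390]
b=cv2.imread("pics/wrist6.png")[40:280,180:420]
cv2.imwrite("pics/c6.png",np.hstack([cv2.resize(a,(400,400),interpolation=cv2.INTER_CUBIC),cv2.resize(b,(400,400),interpolation=cv2.INTER_CUBIC)]))
```

```text
19.15 [499.13650658 131.12577561 342.3963347 ] [-0.26446048 -0.07003778  0.42350864]
tall_panel_top 13 [  3.1  -1.2 223. ] [ 2.5  1.9 19.9]
tall_panel_picture 14 [  9.2  -1.1 145.3] [ 3.2  1.5 51.7]
tall_panel 12 [ 8.4 -1.5 65.2] [1.6 0.9 2.6]
backrest 12 [ 1.4 -2.6  0.4] [1.3 1.5 1. ]
ledge_zero 10 [-0.6 -1.7 31.3] [ 3.3  3.9 16. ]
```

View pics/c6.png

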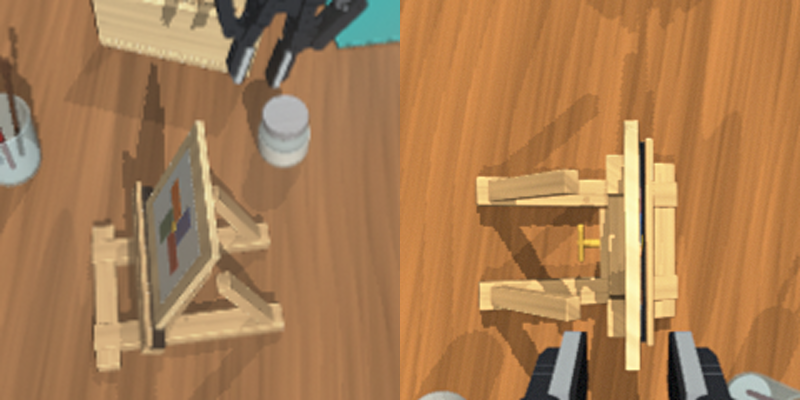

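The panel stands centred on the ledge and lies back on the uprights with the pinwheel facing out. The wrist crop shows it central across the ledge, and the jars are where they were. The points give a picture x of about 7.8 mm, y of about +1 mm and a tilt of about 0.03 rad, all within limits.

```bash
python3 -c "
from cell import job_done
print(job_done())"
```

```text
the job is handed in; nothing more can be done
None
```

I handed the job in at about 20 s of the 54 s allowed, but got no verdict back; by my measurements the tall panel stands released on the easel's ledge within every end limit, pinwheel side out, about 1 mm off centre and tilted about 0.03 rad (limit 0.07).

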